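# Change the tubes in a mixer under a rotary isolator

## Robot

A 7-joint arm with a two-finger parallel gripper is mounted at the origin on the work surface. World frame = base frame: x ahead of the robot, y to its left, z up, the work surface at z = 0. Lengths are in m, angles in rad, forces in N, time in s.
With the tool pointing down it reaches from about 0.425 to 0.975 m from the base axis. Payload 16.7 kg.
Tool frame: the origin (TCP) lies at the very end of the fingers, on their centre line; the grasp point (between the pads) lies tcp_to_grasp behind it (tcp_to_grasp is the distance from the TCP to the grasp point, in m); z points along the fingers, y is the line along which they close (so a half turn about z gives the same grasp; the last joint's range is limited). The gripper opens to 85 mm and grips with 20 to 120 N. Pads are 22 mm wide; open, the fingers measure 114 mm over their backs; the gripper's body (76 mm by 85 mm) begins 54 mm behind the grasp point. The pads swing forward as they close: fully open they stand 13 mm farther back than shut.
Start: joints at [1.177, 0.426, 0.074, 1.606, -0.034, 1.111, -0.067], TCP at [0.164, -0.655, 0.231] pointing down, gripper open.
Joint ranges: [-2.85, 2.85], [-0.5, 2.14], [-1.23, 1.37], [0.21, 2.46], [-1.02, 4.16], [0.16, 2.05], [-2.73, 2.73]. Speed limits (rad/s): [1.89, 1.89, 2.39, 2.39, 3.01, 3.01, 3.01].

## Interface

Orientations are given as a unit quaternion [x, y, z, w].
In Python, from plant import get_obs, read_camera, job_done, spot_in, tcp_to_grasp gives the robot as it stands.
- The arm moves only by the tool arm_command, never from a script. Its argument "moves" is a list of rows, each a list of 3 entries, a list of its own where there are three numbers: the shift along the tool's x, y, z in m, then the turn, a rotation vector about the tool's x, y, z in rad, then the closure in counts, from 0 (fully open) to 255 (shut). A call has 1 to 12 rows; each row is the pose to reach, as a shift and turn from the pose commanded when the call began, along the tool's axes at that moment; what a row does not reach only later rows make up. A row lasts 1/12 s, in which the tool goes at most 41.7 mm and 7.16 degrees, less where a joint would pass 70% of its speed; a pose out of reach is approached as far as the arm can. A call with a gripper value outside its range is refused whole. The fingers move at their own pace and stop on an object; "squeeze" is the grip in N (left out, the last holds). Time passes only in rows, so rows that repeat a pose let the fingers close. It gives the time, the measured TCP pose, the force, the opening and the grip force at its end, in the units of the state.
- get_obs(): the state, without advancing time (a new reading comes with each control period).
- read_camera(name): name is "scene" or "top"; returns a dict with "img" (400x640x3 uint8, red, green, blue), "depth" (400x640 float32, m along the optical axis (not along the pixel's ray), 0 where there is no reading), "fx", "fy", "cx", "cy" (pixels), "R" (3x3) and "t" (3): a world point X has camera coordinates R X + t. Camera axes: x right, y down, z forward; pixel columns grow to the right and rows downward; lengths in m; the calibration is good to about 2 mm. A picture is of the moment at which its call begins.
- job_done(): hands the job in; it is judged then, once.
Trained networks look in the newest picture that a camera, given by its name, has taken for a name from the list of things; names that differ only in an ending like _2 or _b are one class to them, and where a whole thing is asked for, a point or a joint stands for the part that bears it (a point fixed in the world has none). Each returns a list of dicts, best first, with "score" (0 to 1); they miss things now and then, are a little off and sometimes report something else, mostly with a low value. They report only what shows in the picture. A call takes as long as a camera call. They do not tell look-alikes from the thing itself.
- spot_in(camera, query): "position" ([x, y, z] in m, in world coordinates, good to about 4 mm: the middle of the surface that is visible of it).
The state is a dict: "t": time; "qpos": joint angles; "qvel": joint speeds; "effort": joint torques, N m; "tool_pos": TCP position; "tool_rot": TCP orientation; "contact_force": force on the tool from outside, world axes, zero at the start; "ft_torque": the same for the moment, N m; "grip_width": finger opening in m; "gripper_force": force on a finger pad.
Only numpy, scipy, OpenCV 4.12 (cv2) and the standard library are available. Lean on these libraries where they do the work, as an engineer would, in place of code of your own. Each camera call takes 0.05 s, during which the arm holds its last target. There are 200 camera calls.

## Task

The short tubes clipped in the mixer are finished and the long ones on the bench are waiting. Turn the mixer's isolator handle to off before you touch any tube, lay every short tube flat on the floor of the empty white tray and snap every long tube fully home in a mixer place of its own, roughly centred lengthways and with the cap at either end. With all tubes in place turn the isolator fully back to on; never handle tubes while it is on, and do not knock over the bottle, the jar or the beaker.

Things in the scene. Friction and masses are not known exactly. Their poses are not given: they have to be found in the camera images.
- mixer: tube mixer, fixed: white base 150 x 256 mm (x, y), deck 40 mm high; in a row along its y four places 60 mm apart for tubes lying along its x. Origin: centre of its underside. At each place two black rests, 28 mm either side of the middle along x, 12 mm long, tops 60 mm above the bench, each with a pair of sprung steel jaws reaching 95 mm above the bench.
- seat0 (a point): place 0: middle of a tube's axis when fully home, 74 mm above the bench, y = -90 mm in the mixer's frame; axes as the mixer's. A tube pressed straight down (5 to 15 N) spreads the jaws and snaps home on the rests; as much lifts it out. Between the rests (44 mm clear along x) the deck is open, 20 mm below the tube: fingers fit there on both sides of it.
- seat1 (a point): place 1: middle of a tube's axis when fully home, 74 mm above the bench, y = -30 mm in the mixer's frame; axes as the mixer's. A tube pressed straight down (5 to 15 N) spreads the jaws and snaps home on the rests; as much lifts it out. Between the rests (44 mm clear along x) the deck is open, 20 mm below the tube: fingers fit there on both sides of it.
- seat2 (a point): place 2: middle of a tube's axis when fully home, 74 mm above the bench, y = +30 mm in the mixer's frame; axes as the mixer's. A tube pressed straight down (5 to 15 N) spreads the jaws and snaps home on the rests; as much lifts it out. Between the rests (44 mm clear along x) the deck is open, 20 mm below the tube: fingers fit there on both sides of it.
- seat3 (a point): place 3: middle of a tube's axis when fully home, 74 mm above the bench, y = +90 mm in the mixer's frame; axes as the mixer's. A tube pressed straight down (5 to 15 N) spreads the jaws and snaps home on the rests; as much lifts it out. Between the rests (44 mm clear along x) the deck is open, 20 mm below the tube: fingers fit there on both sides of it.
- isolator: rotary power isolator of the mixer, fixed: grey box 110 x 110 x 55 mm, origin at the centre of its underside, black bar handle on top. A round white dot near its -x edge marks OFF, a white bar near its +y edge marks ON.
- handle (a joint): angle of the isolator's handle: 0 = OFF (nose with the white stripe points to the box's -x, the dot), 1.571 = ON (nose to its +y, the white bar); OFF to ON is clockwise from above, about the box's vertical axis. Over-centre: released past the middle (0.785) it snaps to the nearer end and stays; about 0.15 N m to turn.
- handle_grip (a point): centre of the handle, on its turning axis, 87 mm above the bench; its x axis runs along the bar, away from the nose (the nose is at -x). The bar is 68 mm long, 14 mm thick and 30 mm high (top 99 mm above the bench, underside on a disc 52 mm in diameter, 69 mm above the bench).
- handle_nose (a point): end of the handle's nose, 34 mm from its axis, at the same height as handle_grip.
- tray: open white tray for finished tubes, fixed: 160 x 210 x 30 mm outside (x, y, z), walls and floor 4 mm thick, origin at the centre of its underside.
- short0: short sample tube, frosted body 28 mm in diameter, tapered tip at one end, white square cap (28 x 28 mm, 18 mm long) that stops it rolling at the other; 102 mm long overall, straight body 70 mm. Origin: on the axis, midway along the straight body; x runs along the tube towards the cap. Finished: starts clipped in the mixer. Weighs 35 to 62 g. Absent (None) in some starts.
- short1: short sample tube, frosted body 28 mm in diameter, tapered tip at one end, white square cap (28 x 28 mm, 18 mm long) that stops it rolling at the other; 102 mm long overall, straight body 70 mm. Origin: on the axis, midway along the straight body; x runs along the tube towards the cap. Finished: starts clipped in the mixer. Weighs 35 to 62 g. Absent (None) in some starts.
- short2: short sample tube, frosted body 28 mm in diameter, tapered tip at one end, white square cap (28 x 28 mm, 18 mm long) that stops it rolling at the other; 102 mm long overall, straight body 70 mm. Origin: on the axis, midway along the straight body; x runs along the tube towards the cap. Finished: starts clipped in the mixer. Weighs 35 to 62 g. Absent (None) in some starts.
- short3: short sample tube, frosted body 28 mm in diameter, tapered tip at one end, white square cap (28 x 28 mm, 18 mm long) that stops it rolling at the other; 102 mm long overall, straight body 70 mm. Origin: on the axis, midway along the straight body; x runs along the tube towards the cap. Finished: starts clipped in the mixer. Weighs 35 to 62 g. Absent (None) in some starts.
- long0: long sample tube, frosted body 28 mm in diameter, tapered tip at one end, white square cap (28 x 28 mm, 18 mm long) that stops it rolling at the other; 128 mm long overall, straight body 96 mm. Origin: on the axis, midway along the straight body; x runs along the tube towards the cap. Waiting: starts lying on the bench. Weighs 45 to 85 g. Its axis is 14 mm above the bench. Absent (None) in some starts.
- long1: long sample tube, frosted body 28 mm in diameter, tapered tip at one end, white square cap (28 x 28 mm, 18 mm long) that stops it rolling at the other; 128 mm long overall, straight body 96 mm. Origin: on the axis, midway along the straight body; x runs along the tube towards the cap. Waiting: starts lying on the bench. Weighs 45 to 85 g. Its axis is 14 mm above the bench. Absent (None) in some starts.
- long2: long sample tube, frosted body 28 mm in diameter, tapered tip at one end, white square cap (28 x 28 mm, 18 mm long) that stops it rolling at the other; 128 mm long overall, straight body 96 mm. Origin: on the axis, midway along the straight body; x runs along the tube towards the cap. Waiting: starts lying on the bench. Weighs 45 to 85 g. Its axis is 14 mm above the bench. Absent (None) in some starts.
- long3: long sample tube, frosted body 28 mm in diameter, tapered tip at one end, white square cap (28 x 28 mm, 18 mm long) that stops it rolling at the other; 128 mm long overall, straight body 96 mm. Origin: on the axis, midway along the straight body; x runs along the tube towards the cap. Waiting: starts lying on the bench. Weighs 45 to 85 g. Its axis is 14 mm above the bench. Absent (None) in some starts.
- bottle: amber bottle 64 mm in diameter, 150 mm tall, a bystander standing on the bench; origin at the centre of its underside.
- jar: small white jar 44 mm in diameter, 45 mm tall, a bystander standing on the bench; origin at the centre of its underside.
- beaker: glass beaker 72 mm in diameter, 90 mm tall, a bystander standing on the bench; origin at the centre of its underside.
Mind the look-alikes: they are no part of the job. What is shaped like the isolator but green is not meant. Leave any green or orange look-alike of the short0 alone.

How it is judged:
By the outcome, as a careful person would: the job done as asked, in the order asked, and still so for the second after the job is handed in, with the robot touching nothing.
Of short0, short1, short2, short3 only 1 to 2 are there at a start; the rules pass over those that are not, and their reading is None.
Of long0, long1, long2, long3 only 3 to 4 are there at a start; the rules pass over those that are not, and their reading is None.
At some moment in a run one of long0, long1, long2, long3 may be knocked a few centimetres aside while the robot is not near it.
Once in a run the grip may slacken for a moment while it holds something.
It also fails if it takes over 210 s, if anything falls off the work surface, if the arm or the gripper's body presses on something with over 40 N, if the wrist force passes 120 N, or if a joint passes its speed limit or range.

## Working session

There is one attempt and no reset: what is moved stays moved. The work goes in short steps, Python scripts to look and compute and a tool call to move; the robot and the scene stay as the last step left them, time stands still between calls to the robot, and variables do not carry over. Pictures are saved under pics/ and viewed, at most 14 in all, crops included, and the job is handed in when it is done.

Besides the shell and the picture viewer there is one more tool, called after ">>>" by a JSON object that holds its "name" and its "arguments". arm_command: Moves the arm, as the interface text tells. Its arguments: {"type":"object","properties":{"moves":{"type":"array","items":{"type":"array"}},"squeeze":{"type":"number"}},"required":["moves"]}

```bash
ls; mkdir -p pics; python3 - <<'E'
from plant import *
import cv2,numpy as np
o=get_obs();print({k:np.round(v,3) for k,v in o.items()}, tcp_to_grasp)
for c in ("top","scene"):
    r=read_camera(c);cv2.imwrite(f"pics/{c}0.png",r["img"][:,:,::-1])
    print(c,r["fx"],r["cx"],r["cy"],np.round(r["R"],3).tolist(),np.round(r["t"],3))
    for q in ("mixer","isolator","handle","tray","short0","long0","bottle","jar","beaker"):
        print(q,[(np.round(d["position"],3).tolist(),round(d["score"],2)) for d in spot_in(c,q)])
E
```

```text
pics
{'t': np.float64(0.0), 'qpos': array([ 1.176,  0.427,  0.074,  1.607, -0.034,  1.111, -0.067]), 'qvel': array([-0.001, -0.001, -0.001, -0.001,  0.002, -0.   ,  0.   ]), 'effort': array([-3.0000e-03, -9.4984e+01,  3.7590e+00, -4.6353e+01,  1.9000e-02,
        1.0000e-02, -0.0000e+00]), 'tool_pos': array([ 0.163, -0.654,  0.231]), 'tool_rot': array([ 0.993,  0.122, -0.   , -0.001]), 'contact_force': array([ 0.802, -0.102, -0.16 ]), 'ft_torque': array([ 0.004, -0.019,  0.007]), 'gripper_force': np.float64(0.0), 'grip_width': np.float64(0.085)} 0.0187
top 374.055970609114 316.0597983447235 204.42639669773808 [[-0.018, -0.999, -0.028], [-0.981, 0.023, -0.192], [0.192, 0.024, -0.981]] [0.089 0.532 1.133]
mixer [([0.528, -0.014, 0.04], 0.71), ([0.729, -0.235, 0.097], 0.59)]
isolator [([0.326, 0.504, 0.054], 0.96), ([0.407, 0.313, 0.053], 0.67), ([0.409, 0.314, 0.067], 0.25)]
handle [([0.405, 0.315, 0.069], 0.76), ([0.327, 0.514, 0.079], 0.59)]
tray [([0.598, 0.322, 0.005], 0.63)]
short0 [([0.294, -0.249, 0.025], 0.77), ([0.534, -0.057, 0.084], 0.63), ([0.362, -0.12, 0.026], 0.52)]
long
[... 484 characters left out ...]
.68, 0.243, -0.692]] [-0.226 -0.281  1.439]
mixer [([0.574, -0.02, 0.039], 0.7)]
isolator [([0.432, 0.3, 0.053], 0.92), ([0.352, 0.498, 0.054], 0.83), ([0.764, -0.246, 0.093], 0.26), ([0.42, 0.316, 0.082], 0.18)]
handle [([0.418, 0.314, 0.08], 0.79), ([0.339, 0.51, 0.077], 0.72)]
tray [([0.599, 0.327, 0.005], 0.69)]
short0 [([0.557, -0.054, 0.086], 0.87), ([0.372, -0.11, 0.025], 0.71), ([0.31, -0.247, 0.025], 0.53)]
long0 [([0.436, -0.334, 0.027], 0.89), ([0.584, -0.261, 0.03], 0.88), ([0.601, -0.382, 0.028], 0.79), ([0.42, 0.314, 0.086], 0.61), ([0.568, -0.021, 0.042], 0.17)]
bottle [([0.764, -0.243, 0.092], 0.55)]
jar [([0.421, -0.007, 0.043], 0.59)]
beaker [([0.572, -0.023, 0.041], 0.31)]
```

View pics/top0.png

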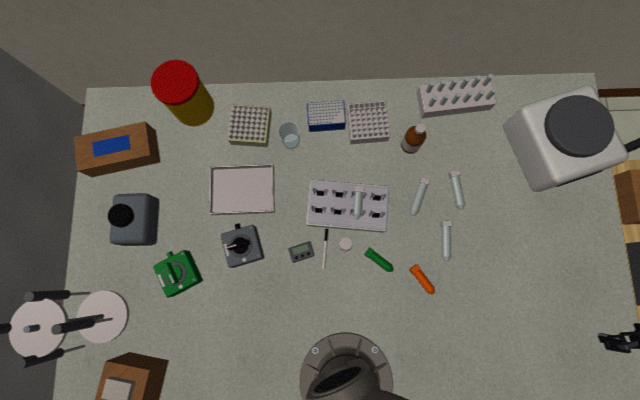

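View pics/scene0.png

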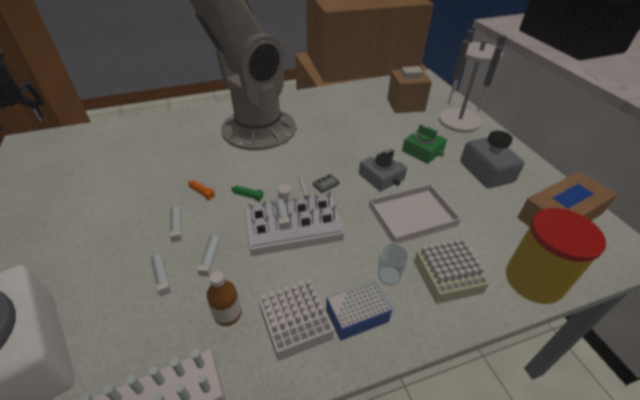

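The top view shows one short tube clipped in the mixer at (358,202). The three long tubes are at (420,196), (457,189) and (447,240), and the tray is at (241,189). The grey isolator is at (241,247). The green isolator at (178,274) and the green and orange tubes at (379,259) and (422,279) are look-alikes.

```bash
cat > h.py <<'E'
from plant import *
import cv2,numpy as np
from scipy.spatial.transform import Rotation as Ro
np.set_printoptions(precision=4,suppress=True)
def cloud(c):
    r=read_camera(c);d=r["depth"];v,u=np.mgrid[:400,:640]
    X=np.stack([(u-r["cx"])/r["fx"]*d,(v-r["cy"])/r["fy"]*d,d],-1)
    P=(X-r["t"])@r["R"]; P[d==0]=np.nan
    return r,P
def sel(P,c,rad,z0,z1):
    with np.errstate(invalid="ignore"):
        return (np.hypot(P[...,0]-c[0],P[...,1]-c[1])<rad)&(P[...,2]>z0)&(P[...,2]<z1)
def rect(Q):
    (c,s,a)=cv2.minAreaRect((Q[:,:2]*1000).astype(np.float32))
    if s[0]<s[1]: s=(s[1],s[0]);a+=90
    return np.round(c,1),np.round(s,1),round((a+90)%180-90,1)  # long-axis angle deg, world
E
python3 - <<'E'
from h import *
for c in ("top","scene"):
    r,P=cloud(c);print(c,len(P))
    for n,ce,rad,z0,z1 in (("bench",(.45,.12),.03,-.02,.02),("mixdeck",(.53,-.014),.16,.034,.045),("mixtops",(.53,-.014),.16,.055,.11),("short",(.545,-.055),.07,.078,.12),("isobox",(.409,.314),.1,.048,.06),("handle",(.409,.314),.1,.085,.11),("tray",(.6,.322),.14,.022,.04),("trayfloor",(.6,.322),.14,.001,.012),
      ("La",(.425,-.33),.085,.012,.04),("Lb",(.585,-.38),.06,.012,.04),("Lc",(.572,-.258),.085,.012,.04),("jar",(.41,-.01),.04,.03,.06),("bottle",(.74,-.235),.06,.03,.16),("beaker",(.785,.163),.06,.03,.12)):
        m=sel(P,ce,rad,z0,z1);Q=P[m]
        print(n,m.sum(),*(rect(Q) if len(Q)>4 else ()),np.median(Q[:,2]) if len(Q) else "")
    # height-picture crop of isolator + mixer
    img=r["img"][:,:,::-1]
    if c=="top":
        a=cv2.resize(img[215:275,215:275],(600,600),interpolation=3);b=cv2.resize(img[170:240,300:396],(0,0),fx=2,fy=2)
        cv2.imwrite("pics/iso.png",a)
E
```

```text
top 400
bench 260 [450.  119.4] [59.1 56. ] -0.6 -0.000572304851587575
mixdeck 2697 [500.1 -18.4] [254.3 216.2] 83.9 0.03950618974022909
mixtops 715 [536.8 -22.5] [226.  100.6] 83.5 0.08429321805002048
short 371 [534.7 -52.1] [97.5 96. ] -5.5 0.08600209863736034
isobox 911 [409.1 314.6] [110.2 109.1] 15.6 0.05513360385236961
handle 117 [409.1 314.9] [68.  14.3] -74.1 0.09818077443159651
tray 386 [571.6 322. ] [215.  210.6] 1.3 0.028802810951441785
trayfloor 2885 [604.2 322.3] [279.  269.1] -86.4 0.003805733887641689
La 360 [ 415.9 -333. ] [126.7  28.6] -3.9 0.024970919109250797
Lb 325 [ 583.7 -381.4] [116.6  28.9] 6.5 0.024773851271823393
Lc 332 [ 559.5 -256.7] [126.6  28.1] -23.0 0.024724082193611312
jar 132 [410.7 -12.8] [37.7 37.7] -0.8 0.044538394652272315
bottle 480 [ 737.2 -239.3] [64.  54.7] 59.1 0.10051404983192228
beaker 339 [767.6 161.5] [71.8 67.9] 0.5 0.06953203177186952
scene 400
bench 100 [444.4 128.1] [58.8 36.7] 34.9 -0.00036364540665723816
mixdeck 2548 [500.5 -17.7] [252.5 219.2] 84.0 0.03955444387587892
mixtops 939 [539.9 -22.2] [226.2 101.4] 82.6 0.08240486474071888
short 397 [534.7 -50.9] [111.9 102.2] 58.9 0.08592451692169516
isobox 543 [411.  315.1] [111.6 111.3] -74.6 0.0545300413691774
handle 115 [411.  314.6] [69.7 17.9] -74.7 0.09560526655001388
tray 631 [571.3 324.1] [219.8 212.7] 0.6 0.027919539021092718
trayfloor 2606 [593.6 321.8] [276.3 262.6] -89.8 0.0036879303084044694
La 352 [ 417.4 -331.8] [128.6  28.8] -4.6 0.0255826335649985
Lb 479 [ 585.3 -380.7] [118.7  28. ] 6.5 0.02567848071756827
Lc 448 [ 560.6 -255.7] [130.8  29.1] -22.0 0.025329699771341738
jar 132 [412.4 -11.1] [41.2 36.4] -16.7 0.04365204236485695
bottle 1193 [ 750.8 -241. ] [63.9 52.3] -87.1 0.09786234289384098
beaker 874 [769.  161.3] [70.8 69.9] -42.9 0.06707219015741755
```

View pics/iso.png

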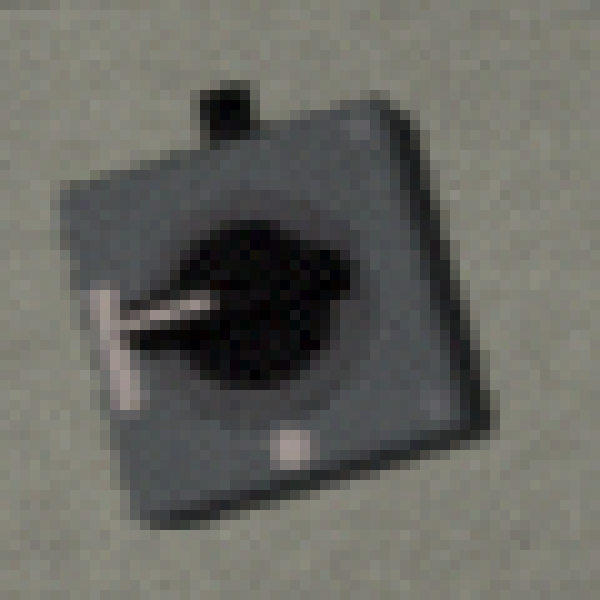

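The crop confirms the grey isolator. The handle nose with its stripe points left to the white bar (ON), and the dot (OFF) is at the bottom, so turning off takes +90° anticlockwise seen from above. I'll refine the mixer, tray and tube poses and work out the first moves.

```bash
cat >> h.py <<'E'
def comp(P,ce,rad,z0,z1):
    m=sel(P,ce,rad,z0,z1).astype(np.uint8)
    n,l,s,_=cv2.connectedComponentsWithStats(m)
    return P[l==1+np.argmax(s[1:,4])]
def goal(*pts):
    """pts (x,y,z,yaw_deg of tool y): shifts/turns in tool frame from now"""
    o=get_obs();p=o["tool_pos"];R=Ro.from_quat(o["tool_rot"])
    y0=R.apply([0,1,0]);print("now",p,"yaw_y",np.degrees(np.arctan2(y0[1],y0[0])).round(1),"q",o["qpos"],"w",o["grip_width"],"t",o["t"])
    for x,y,z,a in pts:
        a=np.radians(a);Y=np.array([np.cos(a),np.sin(a),0]);Z=np.array([0,0,-1.]);T=Ro.from_matrix(np.stack([np.cross(Y,Z),Y,Z],1))
        print("  ->",(x,y,z),"shift",R.inv().apply(np.array([x,y,z])-p).round(4).tolist(),"turn",(R.inv()*T).as_rotvec().round(3).tolist())
E
python3 - <<'E'
from h import *
for c in ("top","scene"):
    r,P=cloud(c)
    for n,a in (("deck",((.53,-.014),.16,.037,.042)),("short",((.535,-.052),.08,.08,.09)),("tray",((.6,.322),.15,.015,.04)),("Lb",((.585,-.38),.085,.012,.04))):
        Q=comp(P,*a);print(c,n,len(Q),*rect(Q),Q[:,:2].mean(0))
goal((.55,-.3,.3,-54),(.41,.315,.2,15.6))
E
```

```text
top deck 1876 [533.5 -23.6] [248.6 142.1] 84.2 [ 0.5301 -0.019 ]
top short 280 [534.8 -53.3] [98.7 40.6] -8.6 [ 0.5351 -0.0526]
top tray 456 [598.  323.1] [211.  161.3] -88.8 [0.6027 0.331 ]
top Lb 343 [ 578.4 -381.7] [127.1  29.6] 6.0 [ 0.5802 -0.3798]
scene deck 2127 [535.2 -20.9] [246.5 144.7] 84.0 [ 0.5473 -0.0261]
scene short 291 [537.1 -52. ] [99.1 40.9] -3.9 [ 0.5428 -0.0526]
scene tray 853 [599.3 323.4] [212.4 163. ] -89.2 [0.6037 0.3234]
scene Lb 477 [ 581.5 -381.2] [127.5  27.8] 6.6 [ 0.5918 -0.3791]
now [ 0.1636 -0.6549  0.2313] yaw_y -76.0 q [ 1.1765  0.4261  0.0739  1.606  -0.0341  1.1108 -0.0671] w 0.08507842912238049 t 1.2
  -> (0.55, -0.3, 0.3) shift [0.4609, -0.2506, -0.0687] turn [-0.0, -0.0, -0.384]
  -> (0.41, 0.315, 0.2) shift [0.4741, -0.8812, 0.0314] turn [-0.0, -0.0, -1.598]
```

>>> {"name": "arm_command", "arguments": {"moves": [[[0.46,-0.25,-0.07],[0,0,-0.38],0],[[0.46,-0.25,-0.07],[0,0,-0.38],0],[[0.46,-0.25,-0.07],[0,0,-0.38],0],[[0.46,-0.25,-0.07],[0,0,-0.38],0],[[0.46,-0.25,-0.07],[0,0,-0.38],0],[[0.46,-0.25,-0.07],[0,0,-0.38],0],[[0.46,-0.25,-0.07],[0,0,-0.38],0],[[0.46,-0.25,-0.07],[0,0,-0.38],0],[[0.46,-0.25,-0.07],[0,0,-0.38],0],[[0.46,-0.25,-0.07],[0,0,-0.38],0],[[0.46,-0.25,-0.07],[0,0,-0.38],0],[[0.46,-0.25,-0.07],[0,0,-0.38],0]]}}

```text
t: 2.2
tool_pos: [0.5299, -0.3182, 0.2982]
tool_rot: [0.952, 0.307, 0.0, 0.0]
contact_force: [0.6, -0.7, 0.0]
grip_width: 0.0855
gripper_force: 0.0
```

```bash
python3 -c "
from h import *
goal((.55,.0,.25,0),(.41,.315,.2,15.6))"
```

```text
now [ 0.5299 -0.3182  0.2982] yaw_y -54.2 q [ 0.609   0.2924 -0.2163  1.6481  0.0663  1.2078 -0.5681] w 0.08550031519336104 t 2.2
  -> (0.55, 0.0, 0.25) shift [0.2024, -0.2464, 0.0481] turn [0.001, 0.0, -0.946]
  -> (0.41, 0.315, 0.2) shift [0.273, -0.5838, 0.0979] turn [0.001, 0.0, -1.218]
```

>>> {"name": "arm_command", "arguments": {"moves": [[[0.2,-0.25,0.04],[0,0,-0.6],0],[[0.2,-0.25,0.04],[0,0,-0.6],0],[[0.2,-0.25,0.04],[0,0,-0.6],0],[[0.2,-0.25,0.04],[0,0,-0.6],0],[[0.2,-0.25,0.04],[0,0,-0.6],0],[[0.2,-0.25,0.04],[0,0,-0.6],0],[[0.2,-0.25,0.04],[0,0,-0.6],0],[[0.2,-0.25,0.04],[0,0,-0.6],0],[[0.273,-0.584,0.1],[0,0,-1.218],0],[[0.273,-0.584,0.1],[0,0,-1.218],0],[[0.273,-0.584,0.1],[0,0,-1.218],0],[[0.273,-0.584,0.1],[0,0,-1.218],0]]}}

```text
t: 3.2
tool_pos: [0.4783, 0.1521, 0.2287]
tool_rot: [0.648, 0.761, 0.0, 0.0]
contact_force: [0.9, 0.9, -0.2]
grip_width: 0.0854
gripper_force: 0.0
```

```bash
python3 -c "
from h import *
goal((.41,.315,.18,15.6),(.41,.315,.078,15.6))"
```

```text
now [0.4783 0.1521 0.2287] yaw_y 9.2 q [ 0.1509  0.2008 -0.6568  1.9578  0.1431  1.028  -0.4104] w 0.08541023222370898 t 3.2
  -> (0.41, 0.315, 0.18) shift [0.1717, -0.0415, 0.0487] turn [0.001, 0.0, -0.112]
  -> (0.41, 0.315, 0.078) shift [0.1717, -0.0416, 0.1507] turn [0.001, 0.0, -0.112]
```

>>> {"name": "arm_command", "arguments": {"moves": [[[0.172,-0.042,0.05],[0,0,-0.112],100],[[0.172,-0.042,0.05],[0,0,-0.112],100],[[0.172,-0.042,0.05],[0,0,-0.112],100],[[0.172,-0.042,0.05],[0,0,-0.112],100],[[0.172,-0.042,0.05],[0,0,-0.112],100],[[0.172,-0.042,0.05],[0,0,-0.112],100],[[0.172,-0.042,0.09],[0,0,-0.112],100],[[0.172,-0.042,0.12],[0,0,-0.112],100],[[0.172,-0.042,0.15],[0,0,-0.112],100],[[0.172,-0.042,0.15],[0,0,-0.112],100],[[0.172,-0.042,0.15],[0,0,-0.112],255],[[0.172,-0.042,0.15],[0,0,-0.112],255]], "squeeze": 40}}

```text
t: 4.2
tool_pos: [0.4121, 0.3146, 0.0803]
tool_rot: [0.607, 0.795, 0.001, 0.0]
contact_force: [0.0, 0.2, -0.4]
grip_width: 0.0284
gripper_force: 0.0
```

>>> {"name": "arm_command", "arguments": {"moves": [[[0,0,0],[0,0,0],255],[[0,0,0],[0,0,0],255],[[0,0,0],[0,0,0],255],[[0,0,0],[0,0,0],255]]}}

```text
t: 4.53
tool_pos: [0.4108, 0.3143, 0.0808]
tool_rot: [0.607, 0.795, 0.0, 0.0]
contact_force: [-12.6, -5.0, 15.7]
grip_width: 0.013
gripper_force: 39.7
```

>>> {"name": "arm_command", "arguments": {"moves": [[[0,0,-0.002],[0,0,-0.12],255],[[0,0,-0.002],[0,0,-0.24],255],[[0,0,-0.002],[0,0,-0.36],255],[[0,0,-0.002],[0,0,-0.48],255],[[0,0,-0.002],[0,0,-0.6],255],[[0,0,-0.002],[0,0,-0.72],255],[[0,0,-0.002],[0,0,-0.84],255],[[0,0,-0.002],[0,0,-0.96],255],[[0,0,-0.002],[0,0,-1.08],255],[[0,0,-0.002],[0,0,-1.2],255],[[0,0,-0.002],[0,0,-1.32],255],[[0,0,-0.002],[0,0,-1.44],255]]}}

```text
t: 5.53
tool_pos: [0.4121, 0.3161, 0.0816]
tool_rot: [-0.071, 0.997, 0.002, 0.001]
contact_force: [3.7, 19.6, -36.0]
grip_width: 0.0129
gripper_force: 41.4
```

>>> {"name": "arm_command", "arguments": {"moves": [[[0,0,0],[0,0,-0.12],255],[[0,0,0],[0,0,-0.13],255],[[0,0,0],[0,0,-0.13],255]]}}

```text
t: 5.78
tool_pos: [0.412, 0.3164, 0.0816]
tool_rot: [-0.133, 0.991, 0.003, 0.001]
contact_force: [5.2, 21.9, -35.1]
grip_width: 0.0132
gripper_force: 41.7
```

```bash
python3 -c "
from h import *
goal((.41,.315,.18,105.6))"
```

```text
now [0.412  0.3164 0.0816] yaw_y 105.3 q [ 0.0415  0.5798 -1.03    2.0368  0.6476  0.8865  0.4878] w 0.013182478372343386 t 5.7833
  -> (0.41, 0.315, 0.18) shift [0.0021, -0.0003, -0.0984] turn [0.005, 0.002, -0.005]
```

>>> {"name": "arm_command", "arguments": {"moves": [[[0,0,0],[0,0,0],100],[[0,0,0],[0,0,0],100],[[0,0,0],[0,0,0],100],[[0,0,-0.03],[0,0,0],100],[[0,0,-0.06],[0,0,0],100],[[0,0,-0.1],[0,0,0],100],[[0,0,-0.12],[0,0,0],100],[[0,0,-0.12],[0,0,0],100]]}}

```text
t: 6.45
tool_pos: [0.4129, 0.3156, 0.2058]
tool_rot: [-0.132, 0.991, 0.001, 0.003]
contact_force: [1.1, 0.8, 0.1]
grip_width: 0.052
gripper_force: 0.0
```

```bash
python3 -c "
from h import *
r,P=cloud('top')
print(rect(comp(P,(.409,.314),.1,.085,.11)))
a=cv2.resize(r['img'][215:275,215:275,::-1],(400,400),interpolation=3);cv2.imwrite('pics/iso2.png',a)
goal((.532,-.052,.2,84.1))"
```

```text
Traceback (most recent call last):
  File "h.py", line 20, in comp
    return P[l==1+np.argmax(s[1:,4])]
                  ~~~~~~~~~^^^^^^^^^
ValueError: attempt to get argmax of an empty sequence
```

>>> {"name": "arm_command", "arguments": {"moves": [[[-0.018,-0.386,0],[0,0,0.37],100],[[-0.018,-0.386,0],[0,0,0.37],100],[[-0.018,-0.386,0],[0,0,0.37],100],[[-0.018,-0.386,0],[0,0,0.37],100],[[-0.018,-0.386,0],[0,0,0.37],100],[[-0.018,-0.386,0],[0,0,0.37],100],[[-0.018,-0.386,0],[0,0,0.37],100],[[-0.018,-0.386,0],[0,0,0.37],100],[[-0.018,-0.386,0],[0,0,0.37],100],[[-0.018,-0.386,0],[0,0,0.37],100],[[-0.018,-0.386,0],[0,0,0.37],100],[[-0.018,-0.386,0],[0,0,0.37],100]]}}

```text
t: 7.5
tool_pos: [0.5296, -0.0544, 0.2002]
tool_rot: [0.053, 0.999, 0.0, -0.001]
contact_force: [-0.8, 0.1, 0.0]
grip_width: 0.0517
gripper_force: 0.0
```

```bash
python3 -c "
from h import *
r,P=cloud('top')
a=cv2.resize(r['img'][180:280,200:360,::-1],(800,500),interpolation=3);cv2.imwrite('pics/iso2.png',a)
goal((.532,-.052,.1,84.1))
print(rect(comp(P,(.409,.314),.1,.085,.11)))"
```

```text
now [ 0.5295 -0.0532  0.2004] yaw_y 84.0 q [ 0.8058  0.3847 -1.0054  1.9122  0.3739  1.0481  1.1076] w 0.05207450466002108 t 7.55
  -> (0.532, -0.052, 0.1) shift [-0.0024, 0.0015, 0.1004] turn [0.0, -0.001, -0.002]
(array([408.4, 314.8]), array([66.8, 14.4]), 15.8)
```

View pics/iso2.png

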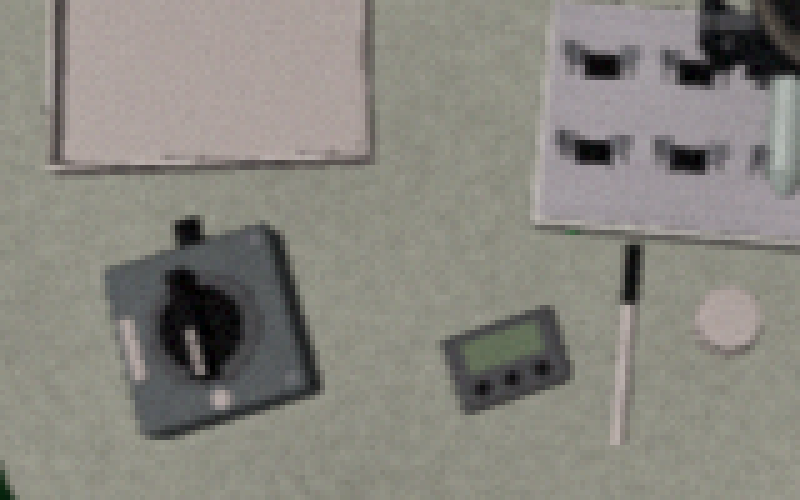

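The handle is OFF: its nose points at the dot (220,398). Next I'll take the short tube out of the mixer.

>>> {"name": "arm_command", "arguments": {"moves": [[[-0.002,0.001,0.04],[0,0,0],100],[[-0.002,0.001,0.08],[0,0,0],100],[[-0.002,0.001,0.11],[0,0,0],100],[[-0.002,0.001,0.13],[0,0,0],100],[[-0.002,0.001,0.144],[0,0,0],100],[[-0.002,0.001,0.144],[0,0,0],100],[[-0.002,0.001,0.144],[0,0,0],255],[[-0.002,0.001,0.144],[0,0,0],255],[[-0.002,0.001,0.144],[0,0,0],255],[[-0.002,0.001,0.144],[0,0,0],255],[[-0.002,0.001,0.144],[0,0,0],255],[[-0.002,0.001,0.144],[0,0,0],255]], "squeeze": 80}}

```text
t: 8.55
tool_pos: [0.533, -0.0525, 0.0584]
tool_rot: [0.052, 0.999, -0.0, 0.001]
contact_force: [-2.7, 3.8, 8.9]
grip_width: 0.0256
gripper_force: 78.6
```

>>> {"name": "arm_command", "arguments": {"moves": [[[0,0,-0.01],[0,0,0],255],[[0,0,-0.02],[0,0,0],255],[[0,0,-0.03],[0,0,0],255],[[0,0,-0.05],[0,0,0],255],[[0,0,-0.08],[0,0,0],255],[[0,0,-0.1],[0,0,0],255],[[0,0,-0.1],[0,0,0],255]]}}

```text
t: 9.13
tool_pos: [0.5341, -0.0528, 0.1617]
tool_rot: [0.053, 0.999, -0.001, 0.003]
contact_force: [-0.0, 0.2, -0.3]
grip_width: 0.0255
gripper_force: 79.3
```

```bash
python3 -c "
from h import *
goal((.598,.323,.155,84.1),(.598,.323,.012,90))
print(get_obs()['gripper_force'])
"
```

```text
now [ 0.5341 -0.0528  0.1617] yaw_y 84.0 q [ 0.7655  0.4361 -0.9719  1.9447  0.4364  0.9804  1.0538] w 0.025533941917142762 t 9.1333
  -> (0.598, 0.323, 0.155) shift [-0.024, 0.3805, 0.0065] turn [-0.001, 0.006, -0.002]
  -> (0.598, 0.323, 0.012) shift [-0.0232, 0.3806, 0.1495] turn [-0.001, 0.006, -0.105]
79.34888362884521
```

>>> {"name": "arm_command", "arguments": {"moves": [[[-0.023,0.38,0],[0,0,-0.1],255],[[-0.023,0.38,0],[0,0,-0.1],255],[[-0.023,0.38,0],[0,0,-0.1],255],[[-0.023,0.38,0],[0,0,-0.1],255],[[-0.023,0.38,0],[0,0,-0.1],255],[[-0.023,0.38,0],[0,0,-0.1],255],[[-0.023,0.38,0],[0,0,-0.1],255],[[-0.023,0.38,0],[0,0,-0.1],255],[[-0.023,0.38,0],[0,0,-0.1],255],[[-0.023,0.38,0],[0,0,-0.1],255],[[-0.023,0.38,0.02],[0,0,-0.1],255],[[-0.023,0.38,0.06],[0,0,-0.1],255]]}}

```text
t: 10.13
tool_pos: [0.5965, 0.3257, 0.101]
tool_rot: [0.002, 1.0, 0.002, 0.003]
contact_force: [0.7, 0.1, -0.9]
grip_width: 0.0264
gripper_force: 79.4
```

```bash
python3 -c "
from h import *
goal((.598,.323,.03,90),(.598,.323,.008,90))
r,P=cloud('scene')
a=cv2.resize(r['img'][120:260,330:490,::-1],(640,560),interpolation=3);cv2.imwrite('pics/tr.png',a)
"
```

```text
now [0.5965 0.3257 0.101 ] yaw_y 89.8 q [ 0.0044  0.7217 -0.878   1.6629  0.6263  1.053   0.4969] w 0.026350590349873998 t 10.1333
  -> (0.598, 0.323, 0.03) shift [-0.001, -0.003, 0.071] turn [0.004, 0.006, -0.004]
  -> (0.598, 0.323, 0.008) shift [-0.0009, -0.0031, 0.093] turn [0.004, 0.006, -0.004]
```

View pics/tr.png

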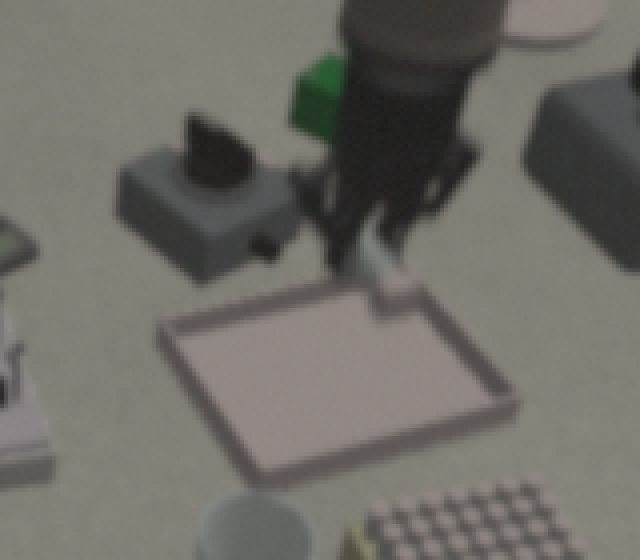

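The tube is still held, at about (390,270) in the crop, and it is over the tray. I'll lower and release it.

>>> {"name": "arm_command", "arguments": {"moves": [[[0,-0.003,0.03],[0,0,0],255],[[0,-0.003,0.06],[0,0,0],255],[[0,-0.003,0.08],[0,0,0],255],[[0,-0.003,0.092],[0,0,0],255],[[0,-0.003,0.094],[0,0,0],255],[[0,-0.003,0.094],[0,0,0],255],[[0,-0.003,0.094],[0,0,0],255]]}}

```text
t: 10.77
tool_pos: [0.5953, 0.3196, 0.0043]
tool_rot: [0.003, 1.0, 0.0, 0.0]
contact_force: [0.3, 0.5, 0.0]
grip_width: 0.0257
gripper_force: 79.4
```

>>> {"name": "arm_command", "arguments": {"moves": [[[0,0,0],[0,0,0],120],[[0,0,0],[0,0,0],120],[[0,0,0],[0,0,0],120],[[0,0,-0.03],[0,0,0],100],[[0,0,-0.07],[0,0,0],100],[[0,0,-0.11],[0,0,0],100],[[0,0,-0.15],[0,0,0],100],[[0,0,-0.19],[0,0,0],100],[[0,0,-0.19],[0,0,0],100]]}}

```text
t: 11.52
tool_pos: [0.5966, 0.3221, 0.2013]
tool_rot: [0.002, 1.0, 0.002, 0.004]
contact_force: [0.1, 1.6, 0.5]
grip_width: 0.0513
gripper_force: 0.0
```

```bash
python3 -c "
from h import *
goal((.55,.05,.25,60),(.50,-.15,.25,20),(.417,-.332,.15,86))
r,P=cloud('scene')
Q=comp(P,(.6,.323),.07,.012,.05);print(len(Q),rect(Q),np.percentile(Q[:,2],[5,95]))
for n,a in (('La',((.417,-.332),.085,.012,.04)),('Lb',((.58,-.381),.085,.012,.04)),('Lc',((.56,-.256),.085,.012,.04))):
    Q=comp(P,*a);print(n,len(Q),*rect(Q))
"
```

```text
now [0.5966 0.3221 0.2013] yaw_y 89.7 q [ 0.05    0.622  -0.9422  1.5904  0.5336  1.1957  0.5668] w 0.051335839300708536 t 11.5167
  -> (0.55, 0.05, 0.25) shift [0.0449, -0.2721, -0.0504] turn [0.007, 0.007, 0.519]
  -> (0.5, -0.15, 0.25) shift [0.094, -0.4723, -0.0518] turn [0.009, 0.004, 1.217]
  -> (0.417, -0.332, 0.15) shift [0.1769, -0.6552, 0.0466] turn [0.005, 0.008, 0.065]
292 (array([597.2, 316.1]), array([101.3,  30.3]), 3.4) [0.0152 0.0327]
La 349 [ 416.5 -331.4] [130.1  27.8] -4.1
Lb 482 [ 581.4 -381.4] [126.9  28. ] 6.9
Lc 444 [ 561.4 -255.4] [128.3  27.9] -22.7
```

The short tube lies flat in the tray. Next is the first long tube, Lc, at (0.561, -0.256).

```bash
python3 -c "
from h import *
goal((.561,-.2555,.15,67.3))"
```

```text
now [0.596  0.3211 0.1977] yaw_y 89.7 q [ 0.0494  0.6249 -0.9399  1.594   0.5354  1.1927  0.5655] w 0.05205886754599277 t 11.5667
  -> (0.561, -0.2555, 0.15) shift [0.0324, -0.5769, 0.0457] turn [0.004, 0.005, 0.391]
```

>>> {"name": "arm_command", "arguments": {"moves": [[[0.035,-0.577,0],[0,0,0.39],100],[[0.035,-0.577,0],[0,0,0.39],100],[[0.035,-0.577,0],[0,0,0.39],100],[[0.035,-0.577,0],[0,0,0.39],100],[[0.035,-0.577,0],[0,0,0.39],100],[[0.035,-0.577,0],[0,0,0.39],100],[[0.035,-0.577,0],[0,0,0.39],100],[[0.035,-0.577,0],[0,0,0.39],100],[[0.035,-0.577,0],[0,0,0.39],100],[[0.035,-0.577,0],[0,0,0.39],100],[[0.035,-0.577,0],[0,0,0.39],100],[[0.035,-0.577,0],[0,0,0.39],100]]}}

```text
t: 12.57
tool_pos: [0.5611, -0.1815, 0.1924]
tool_rot: [0.196, 0.981, -0.0, -0.0]
contact_force: [1.0, 0.4, -0.5]
grip_width: 0.052
gripper_force: 0.0
```

```bash
python3 -c "
from h import *
goal((.561,-.2555,.15,67.3),(.561,-.2555,.003,67.3))"
```

```text
now [ 0.5611 -0.1815  0.1924] yaw_y 67.4 q [ 0.8619  0.4495 -0.8467  1.801   0.3814  1.0641  1.0507] w 0.05200282566934578 t 12.5667
  -> (0.561, -0.2555, 0.15) shift [-0.0284, -0.0683, 0.0424] turn [-0.0, -0.001, 0.001]
  -> (0.561, -0.2555, 0.003) shift [-0.0285, -0.0683, 0.1894] turn [-0.0, -0.001, 0.001]
```

>>> {"name": "arm_command", "arguments": {"moves": [[[-0.0285,-0.068,0.02],[0,0,0],100],[[-0.0285,-0.068,0.05],[0,0,0],100],[[-0.0285,-0.068,0.08],[0,0,0],100],[[-0.0285,-0.068,0.11],[0,0,0],100],[[-0.0285,-0.068,0.14],[0,0,0],100],[[-0.0285,-0.068,0.165],[0,0,0],100],[[-0.0285,-0.068,0.18],[0,0,0],100],[[-0.0285,-0.068,0.188],[0,0,0],100],[[-0.0285,-0.068,0.188],[0,0,0],255],[[-0.0285,-0.068,0.188],[0,0,0],255],[[-0.0285,-0.068,0.188],[0,0,0],255],[[-0.0285,-0.068,0.188],[0,0,0],255]], "squeeze": 90}}

```text
t: 13.57
tool_pos: [0.5629, -0.2533, 0.0062]
tool_rot: [0.196, 0.981, -0.0, 0.001]
contact_force: [0.4, -0.4, -0.5]
grip_width: 0.0254
gripper_force: 88.3
```

>>> {"name": "arm_command", "arguments": {"moves": [[[0,0,0],[0,0,0],255],[[0,0,0],[0,0,0],255],[[0,0,-0.03],[0,0,0],255],[[0,0,-0.07],[0,0,0],255],[[0,0,-0.11],[0,0,0],255],[[0,0,-0.14],[0,0,0],255],[[0,0,-0.16],[0,0,0],255],[[0,0,-0.16],[0,0,0],255]]}}

```text
t: 14.23
tool_pos: [0.5642, -0.2536, 0.1699]
tool_rot: [0.196, 0.981, -0.001, 0.003]
contact_force: [0.1, -0.3, -0.4]
grip_width: 0.0256
gripper_force: 62.3
```

```bash
python3 -c "
from h import *
goal((.5252,-.1118,.16,84.1),(.5314,-.0521,.16,84.1),(.5438,.0672,.16,84.1))"
```

```text
now [ 0.5642 -0.2536  0.1699] yaw_y 67.4 q [ 0.9261  0.5109 -0.8094  1.7625  0.4243  1.0444  1.14  ] w 0.025550912130770778 t 14.2333
  -> (0.5252, -0.1118, 0.16) shift [0.0906, 0.1159, 0.0092] turn [-0.002, 0.007, -0.292]
  -> (0.5314, -0.0521, 0.16) shift [0.1079, 0.1733, 0.0091] turn [-0.002, 0.007, -0.292]
  -> (0.5438, 0.0672, 0.16) shift [0.1424, 0.2882, 0.0088] turn [-0.002, 0.007, -0.292]
```

>>> {"name": "arm_command", "arguments": {"moves": [[[0.142,0.288,0.01],[0,0,-0.292],255],[[0.142,0.288,0.01],[0,0,-0.292],255],[[0.142,0.288,0.01],[0,0,-0.292],255],[[0.142,0.288,0.01],[0,0,-0.292],255],[[0.142,0.288,0.01],[0,0,-0.292],255],[[0.142,0.288,0.01],[0,0,-0.292],255],[[0.142,0.288,0.01],[0,0,-0.292],255],[[0.142,0.288,0.01],[0,0,-0.292],255],[[0.142,0.288,0.01],[0,0,-0.292],255],[[0.142,0.288,0.01],[0,0,-0.292],255]]}}

```text
t: 15.07
tool_pos: [0.5414, 0.0694, 0.1548]
tool_rot: [0.05, 0.999, 0.0, 0.0]
contact_force: [-0.2, -1.0, 0.2]
grip_width: 0.0253
gripper_force: 90.2
```

```bash
python3 -c "
from h import *
goal((.5438,.0672,.12,84.1),(.5438,.0672,.066,84.1))
r,P=cloud('scene');t=read_camera('top')['img']
a=np.hstack([cv2.resize(r['img'][130:250,220:360,::-1],(466,400),interpolation=3),cv2.resize(t[160:250,280:350,::-1],(311,400),interpolation=3)]);cv2.imwrite('pics/s3.png',a)
"
```

```text
now [0.5414 0.0694 0.1548] yaw_y 84.3 q [ 0.5147  0.459  -0.9494  1.9276  0.4478  0.9824  0.8292] w 0.025265222031948625 t 15.0667
  -> (0.5438, 0.0672, 0.12) shift [-0.0026, -0.0019, 0.0348] turn [0.0, 0.0, 0.004]
  -> (0.5438, 0.0672, 0.066) shift [-0.0026, -0.0019, 0.0888] turn [0.0, 0.0, 0.004]
```

View pics/s3.png

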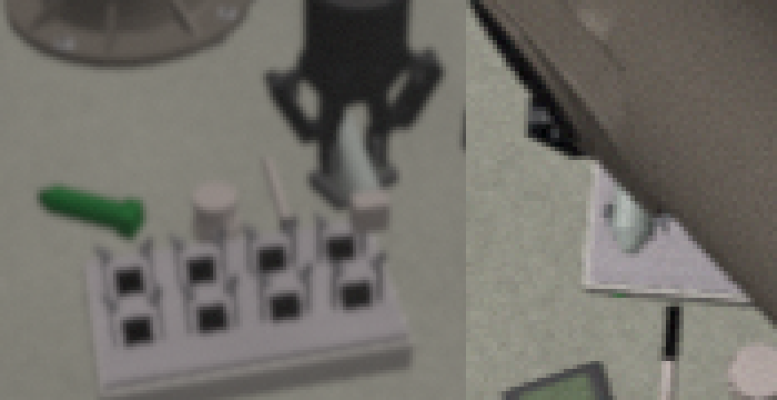

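```bash
python3 -c "
from h import *
R=Ro.from_euler('z',-5.9,degrees=True)
for c in ('scene','top'):
    r,P=cloud(c)
    m=sel(P,(.5414,.0694),.09,.115,.2)&(abs(P[...,1]-.0694)<.025)
    Q=R.inv().apply(P[m]-[.5414,.0694,0])
    for b in range(-80,81,10):
        q=Q[(Q[:,0]*1000>=b)&(Q[:,0]*1000<b+10)]
        if len(q)>3: print(c,b,len(q),'z',q[:,2].min().round(4),q[:,2].max().round(4),'y',q[:,1].min().round(4),q[:,1].max().round(4))
"
```

```text
scene -50 4 z 0.1725 0.1749 y 0.0025 0.0085
scene -40 11 z 0.1694 0.1772 y -0.0025 0.0105
scene -30 13 z 0.1703 0.1768 y -0.0049 0.0091
scene -20 20 z 0.1689 0.1982 y -0.0076 0.0124
scene -10 33 z 0.1695 0.1929 y -0.01 0.0126
scene 0 78 z 0.1569 0.1976 y -0.0233 0.0236
scene 10 77 z 0.1578 0.2 y -0.0222 0.0224
scene 20 29 z 0.1629 0.1771 y -0.0169 0.0083
scene 30 34 z 0.1634 0.1775 y -0.017 0.0099
scene 40 25 z 0.1511 0.1781 y -0.0168 0.0104
scene 50 36 z 0.1524 0.179 y -0.0173 0.0098
scene 60 102 z 0.1478 0.1781 y -0.0167 0.0102
top -70 9 z 0.1622 0.1706 y -0.008 0.0037
top -60 31 z 0.1597 0.1784 y -0.0156 0.0072
top -50 30 z 0.1642 0.1786 y -0.0154 0.0103
top -40 23 z 0.1654 0.1788 y -0.0147 0.0089
top -30 9 z 0.1655 0.1779 y 0.0032 0.0099
```

The tube is level and centred in the grip, and the axis is about 9 mm above the TCP. I'll press it into seat 3.

>>> {"name": "arm_command", "arguments": {"moves": [[[-0.001,0,0.03],[0,0,0],255],[[-0.001,0,0.055],[0,0,0],255],[[-0.001,0,0.06],[0,0,0],255],[[-0.001,0,0.065],[0,0,0],255],[[-0.001,0,0.07],[0,0,0],255],[[-0.001,0,0.075],[0,0,0],255],[[-0.001,0,0.08],[0,0,0],255],[[-0.001,0,0.085],[0,0,0],255],[[-0.001,0,0.09],[0,0,0],255],[[-0.001,0,0.092],[0,0,0],255],[[-0.001,0,0.092],[0,0,0],255]]}}

```text
t: 16.18
tool_pos: [0.5434, 0.0674, 0.0653]
tool_rot: [0.051, 0.999, -0.001, 0.001]
contact_force: [-19.8, -6.8, 60.7]
grip_width: 0.0249
gripper_force: 97.8
```

```bash
python3 -c "
from h import *
goal((.5438,.0672,.065,84.1));print(get_obs()['contact_force'])
R=Ro.from_euler('z',-5.9,degrees=True)
for c in ('scene','top'):
    r,P=cloud(c)
    m=sel(P,(.5438,.0672),.09,.068,.1)
    Q=R.inv().apply(P[m]-[.5438,.0672,0]);Q=Q[abs(Q[:,1])<.012]
    for b in range(-80,81,10):
        q=Q[(Q[:,0]*1000>=b)&(Q[:,0]*1000<b+10)]
        if len(q)>3: print(c,b,len(q),'z',q[:,2].min().round(4),q[:,2].max().round(4))
"
```

```text
now [0.5434 0.0674 0.0653] yaw_y 84.1 q [ 0.4291  0.5764 -0.8526  1.9876  0.5874  0.8408  0.7148] w 0.02486109706627543 t 16.1833
  -> (0.5438, 0.0672, 0.065) shift [-0.0005, -0.0002, 0.0003] turn [-0.002, 0.002, 0.0]
[-19.8035  -6.7912  60.6705]
scene -40 8 z 0.0825 0.0872
scene -30 12 z 0.084 0.0875
scene -20 15 z 0.0807 0.09
scene -10 19 z 0.0826 0.0895
scene 0 22 z 0.0819 0.0889
scene 10 21 z 0.0813 0.088
scene 20 24 z 0.081 0.0885
scene 30 22 z 0.0801 0.0895
scene 40 25 z 0.0821 0.0887
scene 50 28 z 0.0734 0.089
scene 60 48 z 0.0682 0.0891
top -70 8 z 0.0756 0.082
top -60 24 z 0.0728 0.0884
top -50 27 z 0.0786 0.0897
top -40 23 z 0.0805 0.0912
top -30 13 z 0.0785 0.0879
```

Home in seat 3, with the tube top at 88 mm. I'll release it and go back for Lb.

>>> {"name": "arm_command", "arguments": {"moves": [[[0,0,-0.003],[0,0,0],110],[[0,0,-0.003],[0,0,0],110],[[0,0,-0.003],[0,0,0],110],[[0,0,-0.02],[0,0,0],110],[[0,0,-0.06],[0,0,0],110],[[0,0,-0.1],[0,0,0],110],[[0,0,-0.14],[0,0,0],110],[[0,0,-0.14],[0,0,0],110]]}}

```text
t: 16.95
tool_pos: [0.5455, 0.0686, 0.2091]
tool_rot: [0.051, 0.999, 0.0, 0.004]
contact_force: [2.1, 0.2, 0.6]
grip_width: 0.0485
gripper_force: 0.0
```

```bash
cat > tubes.py <<'E'
from h import *
def tubes():
    out=[]
    for c in ('top','scene'):
        spots=[d['position'] for d in spot_in(c,'long0') if d['score']>.3]
        r,P=cloud(c)
        for s in spots:
            if s[2]<.045 and s[1]<-.13:
                try: Q=comp(P,s,.1,.012,.04)
                except ValueError: continue
                print(c,np.round(s,3),len(Q),*rect(Q))
def seat(ce,z0=.068,z1=.11):
    R=Ro.from_euler('z',-5.9,degrees=True)
    for c in ('scene','top'):
        r,P=cloud(c)
        m=sel(P,ce,.09,z0,z1);Q=R.inv().apply(P[m]-[*ce,0]);Q=Q[abs(Q[:,1])<.012]
        print(c,[(b,q[:,2].max().round(4)) for b in range(-80,81,10) if len(q:=Q[(Q[:,0]*1000>=b)&(Q[:,0]*1000<b+10)])>3])
E
python3 -c "
from tubes import *
tubes();seat((.5438,.0672));goal((.5805,-.381,.2,96.5))"
```

```text
top [ 0.58  -0.379  0.028] 347 [ 578.1 -381.9] [127.5  28.5] 6.5
scene [ 0.439 -0.332  0.026] 349 [ 417.3 -331.6] [129.   28.3] -3.8
scene [ 0.602 -0.383  0.027] 482 [ 579.8 -381.1] [130.8  28.6] 6.0
scene [(-60, np.float64(0.0862)), (-50, np.float64(0.0894)), (-40, np.float64(0.0896)), (-30, np.float64(0.0892)), (-20, np.float64(0.0878)), (-10, np.float64(0.0906)), (0, np.float64(0.0896)), (10, np.float64(0.0889)), (20, np.float64(0.0892)), (30, np.float64(0.0884)), (40, np.float64(0.0892)), (50, np.float64(0.0898)), (60, np.float64(0.091))]
top [(-70, np.float64(0.0829)), (-60, np.float64(0.0888)), (-50, np.float64(0.0904)), (-40, np.float64(0.0914)), (-30, np.float64(0.09)), (-20, np.float64(0.0909))]
now [0.5422 0.0671 0.2014] yaw_y 84.1 q [ 0.5579  0.4061 -0.9876  1.8809  0.3857  1.0633  0.8823] w 0.048317375857519364 t 17.25
  -> (0.5805, -0.381, 0.2) shift [-0.0841, -0.4418, 0.0013] turn [0.0, -0.002, -0.216]
```

>>> {"name": "arm_command", "arguments": {"moves": [[[-0.084,-0.442,0.02],[0,0,-0.216],100],[[-0.084,-0.442,0.02],[0,0,-0.216],100],[[-0.084,-0.442,0.02],[0,0,-0.216],100],[[-0.084,-0.442,0.02],[0,0,-0.216],100],[[-0.084,-0.442,0.02],[0,0,-0.216],100],[[-0.084,-0.442,0.02],[0,0,-0.216],100],[[-0.084,-0.442,0.02],[0,0,-0.216],100],[[-0.084,-0.442,0.02],[0,0,-0.216],100],[[-0.084,-0.442,0.02],[0,0,-0.216],100],[[-0.084,-0.442,0.02],[0,0,-0.216],100],[[-0.084,-0.442,0.02],[0,0,-0.216],100],[[-0.084,-0.442,0.02],[0,0,-0.216],100]]}}

```text
t: 18.25
tool_pos: [0.5788, -0.3895, 0.1795]
tool_rot: [-0.052, 0.999, -0.0, -0.001]
contact_force: [-0.8, -0.9, -1.3]
grip_width: 0.0519
gripper_force: 0.0
```

>>> {"name": "arm_command", "arguments": {"moves": [[[0,0,0],[0,0,0],100],[[0,0,0],[0,0,0],100],[[0,0,0],[0,0,0],100]]}}

```text
t: 18.5
tool_pos: [0.5812, -0.3793, 0.1822]
tool_rot: [-0.058, 0.998, 0.001, -0.0]
contact_force: [-0.2, -0.2, 1.2]
grip_width: 0.052
gripper_force: 0.0
```

```bash
python3 -c "
from tubes import *
goal((.579,-.3815,.004,96.3));tubes()"
```

```text
now [ 0.5812 -0.3793  0.1822] yaw_y 96.6 q [ 1.0706  0.6498 -0.8767  1.5608  0.5254  1.1828  1.7768] w 0.051978875387699255 t 18.5
  -> (0.579, -0.3815, 0.004) shift [0.0024, -0.0021, 0.1782] turn [0.001, -0.0, 0.005]
top [ 0.578 -0.379  0.03 ] 341 [ 579.  -382.9] [128.9  28.9] 6.9
top [ 0.462 -0.332  0.031] 332 [ 422.1 -332.7] [114.4  28.2] -3.4
scene [ 0.599 -0.382  0.028] 485 [ 581.5 -381.3] [126.4  28.1] 6.8
```

>>> {"name": "arm_command", "arguments": {"moves": [[[0.002,-0.002,0.03],[0,0,0],100],[[0.002,-0.002,0.06],[0,0,0],100],[[0.002,-0.002,0.09],[0,0,0],100],[[0.002,-0.002,0.12],[0,0,0],100],[[0.002,-0.002,0.15],[0,0,0],100],[[0.002,-0.002,0.168],[0,0,0],100],[[0.002,-0.002,0.177],[0,0,0],100],[[0.002,-0.002,0.177],[0,0,0],100],[[0.002,-0.002,0.177],[0,0,0],255],[[0.002,-0.002,0.177],[0,0,0],255],[[0.002,-0.002,0.177],[0,0,0],255],[[0.002,-0.002,0.177],[0,0,0],255]], "squeeze": 90}}

```text
t: 19.7
tool_pos: [0.5805, -0.3836, 0.0081]
tool_rot: [-0.056, 0.998, -0.001, 0.001]
contact_force: [0.1, 0.9, 4.9]
grip_width: 0.0246
gripper_force: 88.4
```

>>> {"name": "arm_command", "arguments": {"moves": [[[0,0,0],[0,0,0],255],[[0,0,0],[0,0,0],255],[[0,0,-0.03],[0,0,0],255],[[0,0,-0.07],[0,0,0],255],[[0,0,-0.11],[0,0,0],255],[[0,0,-0.14],[0,0,0],255],[[0,0,-0.155],[0,0,0],255],[[0,0,-0.155],[0,0,0],255],[[0,0,-0.155],[0,0,0],255],[[0,0,-0.155],[0,0,0],255]]}}

```text
t: 20.53
tool_pos: [0.5787, -0.3832, 0.1602]
tool_rot: [-0.056, 0.998, 0.0, -0.0]
contact_force: [0.5, 0.2, -0.8]
grip_width: 0.0251
gripper_force: 88.7
```

```bash
python3 -c "
from h import *
goal((.5314,-.0521,.16,84.1))"
```

```text
now [ 0.5787 -0.3832  0.1602] yaw_y 96.5 q [ 1.0698  0.6692 -0.8642  1.5798  0.5437  1.1494  1.7677] w 0.025095881545339628 t 20.5333
  -> (0.5314, -0.0521, 0.16) shift [0.0097, 0.3344, 0.0002] turn [-0.0, -0.001, 0.216]
```

>>> {"name": "arm_command", "arguments": {"moves": [[[0.01,0.334,0],[0,0,0.216],255],[[0.01,0.334,0],[0,0,0.216],255],[[0.01,0.334,0],[0,0,0.216],255],[[0.01,0.334,0],[0,0,0.216],255],[[0.01,0.334,0],[0,0,0.216],255],[[0.01,0.334,0],[0,0,0.216],255],[[0.01,0.334,0],[0,0,0.216],255],[[0.01,0.334,0],[0,0,0.216],255],[[0.01,0.334,0],[0,0,0.216],255],[[0.01,0.334,0],[0,0,0.216],255],[[0.01,0.334,0],[0,0,0.216],255],[[0.01,0.334,0],[0,0,0.216],255]]}}

```text
t: 21.53
tool_pos: [0.5314, -0.0536, 0.1601]
tool_rot: [0.052, 0.999, 0.0, -0.001]
contact_force: [0.1, 0.1, -0.6]
grip_width: 0.0247
gripper_force: 88.9
```

>>> {"name": "arm_command", "arguments": {"moves": [[[0,0,0.03],[0,0,0],255],[[0,0,0.03],[0,0,0],255],[[0,0,0.03],[0,0,0],255]]}}

```text
t: 21.78
tool_pos: [0.5307, -0.0533, 0.1298]
tool_rot: [0.052, 0.999, 0.0, -0.002]
contact_force: [0.5, 0.2, 1.2]
grip_width: 0.0246
gripper_force: 88.8
```

```bash
python3 -c "
from tubes import *
goal((.5314,-.0521,.065,84.1));seat((.5314,-.0521),.1,.165)"
```

```text
now [ 0.5307 -0.0533  0.1298] yaw_y 84.0 q [ 0.7243  0.4693 -0.9227  1.9729  0.465   0.9293  1.0314] w 0.024600709394139175 t 21.7833
  -> (0.5314, -0.0521, 0.065) shift [-0.0008, 0.0012, 0.0648] turn [0.001, -0.003, -0.001]
scene [(-60, np.float64(0.1488)), (-50, np.float64(0.151)), (-40, np.float64(0.1504)), (-30, np.float64(0.1513)), (-20, np.float64(0.1499)), (-10, np.float64(0.1617)), (0, np.float64(0.1515)), (10, np.float64(0.1513)), (20, np.float64(0.1501)), (30, np.float64(0.1515)), (40, np.float64(0.1516)), (50, np.float64(0.151)), (60, np.float64(0.1499))]
top [(-70, np.float64(0.1442)), (-60, np.float64(0.1532)), (-50, np.float64(0.1527)), (-40, np.float64(0.1524)), (-30, np.float64(0.1518)), (-20, np.float64(0.1545))]
```

>>> {"name": "arm_command", "arguments": {"moves": [[[-0.001,0.001,0.025],[0,0,0],255],[[-0.001,0.001,0.03],[0,0,0],255],[[-0.001,0.001,0.035],[0,0,0],255],[[-0.001,0.001,0.04],[0,0,0],255],[[-0.001,0.001,0.045],[0,0,0],255],[[-0.001,0.001,0.05],[0,0,0],255],[[-0.001,0.001,0.055],[0,0,0],255],[[-0.001,0.001,0.06],[0,0,0],255],[[-0.001,0.001,0.062],[0,0,0],255],[[-0.001,0.001,0.062],[0,0,0],255]]}}

```text
t: 22.72
tool_pos: [0.5324, -0.0515, 0.0682]
tool_rot: [0.051, 0.999, 0.0, -0.0]
contact_force: [0.9, -0.2, -5.6]
grip_width: 0.0246
gripper_force: 88.7
```

```bash
python3 -c "
from tubes import *
seat((.5314,-.0521),.068,.1);goal((.5314,-.0521,.065,84.1));print(get_obs()['contact_force'])"
```

```text
scene [(-50, np.float64(0.0881)), (-40, np.float64(0.0907)), (-30, np.float64(0.089)), (-20, np.float64(0.0891)), (-10, np.float64(0.0901)), (0, np.float64(0.0889)), (10, np.float64(0.0894)), (20, np.float64(0.0887)), (30, np.float64(0.0891)), (40, np.float64(0.0904)), (50, np.float64(0.0907)), (60, np.float64(0.0902))]
top [(-70, np.float64(0.0852)), (-60, np.float64(0.0903)), (-50, np.float64(0.0901)), (-40, np.float64(0.0918)), (-30, np.float64(0.0888)), (-20, np.float64(0.0927))]
now [ 0.5324 -0.0515  0.0685] yaw_y 84.1 q [ 0.6568  0.5529 -0.8534  2.0126  0.5661  0.829   0.9461] w 0.024510844706968023 t 22.8167
  -> (0.5314, -0.0521, 0.065) shift [0.0009, -0.0007, 0.0035] turn [0.0, -0.001, 0.0]
[ 0.5896 -0.1126 -5.6059]
```

>>> {"name": "arm_command", "arguments": {"moves": [[[0,0,0.001],[0,0,0],255],[[0,0,0.002],[0,0,0],255],[[0,0,0.0025],[0,0,0],255]]}}

```text
t: 23.07
tool_pos: [0.5326, -0.0515, 0.0676]
tool_rot: [0.051, 0.999, -0.001, -0.0]
contact_force: [-16.2, -1.1, 42.4]
grip_width: 0.0249
gripper_force: 93.2
```

>>> {"name": "arm_command", "arguments": {"moves": [[[0,0,-0.002],[0,0,0],110],[[0,0,-0.002],[0,0,0],110],[[0,0,-0.002],[0,0,0],110],[[0,0,-0.02],[0,0,0],110],[[0,0,-0.06],[0,0,0],110],[[0,0,-0.1],[0,0,0],110],[[0,0,-0.13],[0,0,0],110],[[0,0,-0.13],[0,0,0],110],[[0,0,-0.13],[0,0,0],110]]}}

```text
t: 23.82
tool_pos: [0.5335, -0.0519, 0.1978]
tool_rot: [0.052, 0.999, -0.001, 0.001]
contact_force: [0.2, 0.2, -1.8]
grip_width: 0.0485
gripper_force: 0.0
```

```bash
python3 -c "
from tubes import *
seat((.5314,-.0521),.068,.1);tubes();goal((.417,-.332,.18,86),(.48,-.2,.2,86))"
```

```text
scene [(-60, np.float64(0.0867)), (-50, np.float64(0.089)), (-40, np.float64(0.09)), (-30, np.float64(0.0884)), (-20, np.float64(0.0897)), (-10, np.float64(0.09)), (0, np.float64(0.089)), (10, np.float64(0.0881)), (20, np.float64(0.0892)), (30, np.float64(0.0891)), (40, np.float64(0.0897)), (50, np.float64(0.0902)), (60, np.float64(0.0903))]
top [(-70, np.float64(0.081)), (-60, np.float64(0.0916)), (-50, np.float64(0.0896)), (-40, np.float64(0.0921)), (-30, np.float64(0.0904)), (-20, np.float64(0.0926)), (-10, np.float64(0.0908)), (0, np.float64(0.0891)), (10, np.float64(0.0905)), (20, np.float64(0.0877))]
scene [ 0.436 -0.333  0.027] 353 [ 416.4 -331.7] [130.   28.2] -4.6
now [ 0.5323 -0.0515  0.1953] yaw_y 84.1 q [ 0.7815  0.3892 -0.982   1.912   0.3738  1.0389  1.1073] w 0.04874671833800967 t 24.1167
  -> (0.417, -0.332, 0.18) shift [0.0859, -0.2909, 0.0153] turn [0.001, -0.002, -0.033]
  -> (0.48, -0.2, 0.2) shift [0.0368, -0.1531, -0.0047] turn [0.001, -0.002, -0.033]
```

>>> {"name": "arm_command", "arguments": {"moves": [[[0.086,-0.291,0.015],[0,0,-0.03],100],[[0.086,-0.291,0.015],[0,0,-0.03],100],[[0.086,-0.291,0.015],[0,0,-0.03],100],[[0.086,-0.291,0.015],[0,0,-0.03],100],[[0.086,-0.291,0.015],[0,0,-0.03],100],[[0.086,-0.291,0.015],[0,0,-0.03],100],[[0.086,-0.291,0.015],[0,0,-0.03],100],[[0.086,-0.291,0.015],[0,0,-0.03],100],[[0.086,-0.291,0.015],[0,0,-0.03],100],[[0.086,-0.291,0.015],[0,0,-0.03],100],[[0.086,-0.291,0.015],[0,0,-0.03],100]]}}

```text
t: 25.03
tool_pos: [0.4177, -0.331, 0.181]
tool_rot: [0.036, 0.999, 0.0, -0.0]
contact_force: [0.2, 0.0, 0.4]
grip_width: 0.0521
gripper_force: 0.0
```

```bash
python3 -c "
from tubes import *
tubes();goal((.4165,-.332,.005,85.8))"
```

```text
scene [ 0.436 -0.33   0.027] 350 [ 417.6 -331.6] [128.   28.3] -4.4
now [ 0.4179 -0.3312  0.1814] yaw_y 85.9 q [ 1.306   0.3833 -0.9177  1.932   0.3607  0.9998  1.7237] w 0.05177041335286575 t 25.2333
  -> (0.4165, -0.332, 0.005) shift [0.0014, -0.0009, 0.1764] turn [0.0, 0.0, 0.002]
```

>>> {"name": "arm_command", "arguments": {"moves": [[[0.001,-0.001,0.03],[0,0,0],100],[[0.001,-0.001,0.06],[0,0,0],100],[[0.001,-0.001,0.09],[0,0,0],100],[[0.001,-0.001,0.12],[0,0,0],100],[[0.001,-0.001,0.15],[0,0,0],100],[[0.001,-0.001,0.167],[0,0,0],100],[[0.001,-0.001,0.176],[0,0,0],100],[[0.001,-0.001,0.176],[0,0,0],100],[[0.001,-0.001,0.176],[0,0,0],255],[[0.001,-0.001,0.176],[0,0,0],255],[[0.001,-0.001,0.176],[0,0,0],255],[[0.001,-0.001,0.176],[0,0,0],255]], "squeeze": 90}}

```text
t: 26.23
tool_pos: [0.4171, -0.3335, 0.007]
tool_rot: [0.036, 0.999, -0.001, 0.001]
contact_force: [-0.9, 2.3, 5.4]
grip_width: 0.0252
gripper_force: 88.1
```

>>> {"name": "arm_command", "arguments": {"moves": [[[0,0,0],[0,0,0],255],[[0,0,0],[0,0,0],255],[[0,0,-0.03],[0,0,0],255],[[0,0,-0.07],[0,0,0],255],[[0,0,-0.11],[0,0,0],255],[[0,0,-0.14],[0,0,0],255],[[0,0,-0.155],[0,0,0],255],[[0,0,-0.155],[0,0,0],255],[[0,0,-0.155],[0,0,0],255],[[0,0,-0.155],[0,0,0],255]]}}

```text
t: 27.07
tool_pos: [0.4157, -0.3332, 0.1602]
tool_rot: [0.037, 0.999, -0.0, -0.0]
contact_force: [-0.3, -0.6, -1.2]
grip_width: 0.025
gripper_force: 89.0
```

```bash
python3 -c "
from h import *
goal((.5252,-.1118,.16,84.1),(.5252,-.1118,.13,84.1))"
```

```text
now [ 0.4157 -0.3332  0.1602] yaw_y 85.8 q [ 1.2955  0.4104 -0.9046  1.9525  0.3924  0.9641  1.6991] w 0.024990502656153584 t 27.0667
  -> (0.5252, -0.1118, 0.16) shift [-0.093, 0.2288, 0.0] turn [-0.0, -0.0, 0.03]
  -> (0.5252, -0.1118, 0.13) shift [-0.093, 0.2288, 0.03] turn [-0.0, -0.0, 0.03]
```

>>> {"name": "arm_command", "arguments": {"moves": [[[-0.093,0.229,0],[0,0,0.03],255],[[-0.093,0.229,0],[0,0,0.03],255],[[-0.093,0.229,0],[0,0,0.03],255],[[-0.093,0.229,0],[0,0,0.03],255],[[-0.093,0.229,0],[0,0,0.03],255],[[-0.093,0.229,0],[0,0,0.03],255],[[-0.093,0.229,0],[0,0,0.03],255],[[-0.093,0.229,0.03],[0,0,0.03],255],[[-0.093,0.229,0.03],[0,0,0.03],255],[[-0.093,0.229,0.03],[0,0,0.03],255],[[-0.093,0.229,0.03],[0,0,0.03],255]]}}

```text
t: 27.98
tool_pos: [0.5254, -0.1116, 0.1304]
tool_rot: [0.052, 0.999, 0.0, -0.001]
contact_force: [-0.7, -0.2, 0.2]
grip_width: 0.0251
gripper_force: 89.1
```

```bash
python3 -c "
from tubes import *
seat((.5252,-.1118),.1,.165);goal((.5252,-.1118,.066,84.1))"
```

```text
scene [(-60, np.float64(0.15)), (-50, np.float64(0.1518)), (-40, np.float64(0.1533)), (-30, np.float64(0.1522)), (-20, np.float64(0.1523)), (-10, np.float64(0.1519)), (0, np.float64(0.152)), (10, np.float64(0.1521)), (20, np.float64(0.1521)), (30, np.float64(0.1525)), (40, np.float64(0.1526)), (50, np.float64(0.1522)), (60, np.float64(0.1528))]
top [(-70, np.float64(0.1475)), (-60, np.float64(0.154)), (-50, np.float64(0.154)), (-40, np.float64(0.1544)), (-30, np.float64(0.153)), (-20, np.float64(0.155))]
now [ 0.5259 -0.1119  0.1311] yaw_y 84.1 q [ 0.8243  0.4683 -0.9116  1.9658  0.4619  0.9286  1.146 ] w 0.024725395125663022 t 28.0833
  -> (0.5252, -0.1118, 0.066) shift [0.0007, 0.0001, 0.0651] turn [-0.0, 0.001, -0.001]
```

>>> {"name": "arm_command", "arguments": {"moves": [[[0,0,0.025],[0,0,0],255],[[0,0,0.03],[0,0,0],255],[[0,0,0.035],[0,0,0],255],[[0,0,0.04],[0,0,0],255],[[0,0,0.045],[0,0,0],255],[[0,0,0.05],[0,0,0],255],[[0,0,0.055],[0,0,0],255],[[0,0,0.06],[0,0,0],255],[[0,0,0.063],[0,0,0],255],[[0,0,0.0645],[0,0,0],255],[[0,0,0.0645],[0,0,0],255]]}}

```text
t: 29.0
tool_pos: [0.5256, -0.1114, 0.0667]
tool_rot: [0.051, 0.999, -0.001, -0.0]
contact_force: [-10.9, 0.8, 28.9]
grip_width: 0.0247
gripper_force: 92.7
```

```bash
python3 -c "
from tubes import *
seat((.5252,-.1118),.068,.1);print(get_obs()['contact_force'])"
```

```text
scene [(-50, np.float64(0.0893)), (-40, np.float64(0.0893)), (-30, np.float64(0.0887)), (-20, np.float64(0.088)), (-10, np.float64(0.0887)), (0, np.float64(0.0885)), (10, np.float64(0.0892)), (20, np.float64(0.0894)), (30, np.float64(0.0883)), (40, np.float64(0.0891)), (50, np.float64(0.09)), (60, np.float64(0.0905))]
top [(-70, np.float64(0.0837)), (-60, np.float64(0.0879)), (-50, np.float64(0.0913)), (-40, np.float64(0.0896)), (-30, np.float64(0.0915)), (-20, np.float64(0.09))]
[-10.251    1.1118  27.6089]
```

Bottomed in seat 0. I'll release, head for the isolator with a waypoint over the mixer, and check the whole scene for tubes I may have missed.

>>> {"name": "arm_command", "arguments": {"moves": [[[0,0,-0.002],[0,0,0],110],[[0,0,-0.002],[0,0,0],110],[[0,0,-0.002],[0,0,0],110],[[0,0,-0.02],[0,0,0],110],[[0,0,-0.06],[0,0,0],110],[[0,0,-0.1],[0,0,0],110],[[0,0,-0.13],[0,0,0],110],[[0,0.1,-0.13],[0,0,0],110],[[0,0.25,-0.13],[0,0,0],110],[[0,0.25,-0.13],[0,0,0],110],[[0,0.25,-0.13],[0,0,0],110],[[0,0.25,-0.13],[0,0,0],110]]}}

```text
t: 30.1
tool_pos: [0.5469, 0.0973, 0.1957]
tool_rot: [0.052, 0.999, -0.0, 0.0]
contact_force: [2.0, -0.6, -0.2]
grip_width: 0.0484
gripper_force: 0.0
```

>>> {"name": "arm_command", "arguments": {"moves": [[[0,0.12,0],[0,0,0],110],[[0,0.12,0],[0,0,0],110],[[0,0.12,0],[0,0,0],110],[[0,0.12,0],[0,0,0],110],[[0,0.12,0],[0,0,0],110]]}}

```text
t: 30.52
tool_pos: [0.5586, 0.218, 0.1954]
tool_rot: [0.049, 0.999, 0.001, -0.0]
contact_force: [-0.1, 0.0, 0.7]
grip_width: 0.0487
gripper_force: 0.0
```

```bash
python3 -c "
from tubes import *
for s in ((.5252,-.1118),(.5314,-.0521),(.5438,.0672)): seat(s)
t=read_camera('top')['img'];cv2.imwrite('pics/chk.png',cv2.resize(t[70:310,120:520,::-1],(800,480),interpolation=3))
goal((.4085,.3148,.19,105.6),(.4085,.3148,.082,105.6))"
```

```text
scene [(-60, np.float64(0.0871)), (-50, np.float64(0.09)), (-40, np.float64(0.0888)), (-30, np.float64(0.0895)), (-20, np.float64(0.0905)), (-10, np.float64(0.0894)), (0, np.float64(0.0889)), (10, np.float64(0.09)), (20, np.float64(0.0892)), (30, np.float64(0.0903)), (40, np.float64(0.0912)), (50, np.float64(0.0892)), (60, np.float64(0.0901))]
top [(40, np.float64(0.0909)), (50, np.float64(0.0906))]
scene [(-60, np.float64(0.0859)), (-50, np.float64(0.0886)), (-40, np.float64(0.0881)), (-30, np.float64(0.0911)), (-20, np.float64(0.0887)), (-10, np.float64(0.0885)), (0, np.float64(0.0887)), (10, np.float64(0.0885)), (20, np.float64(0.0887)), (30, np.float64(0.0919)), (40, np.float64(0.089)), (50, np.float64(0.09)), (60, np.float64(0.0889))]
top [(50, np.float64(0.0912)), (60, np.float64(0.0904))]
scene [(-60, np.float64(0.0858)), (-50, np.float64(0.0884)), (-40, np.float64(0.089)), (-30, np.float64(0.0896)), (-20, np.float64(0.0897)), (-10, np.float64(0.0891)), (0, np.float64(0.0885)), (10, np.float64(0.0897)), (20, np.float64(0.0887)), (30, np.float64(0.0894)), (40, np.float64(0.0897)), (50, np.float64(0.0904)), (60, np.float64(0.0903))]
top []
now [0.5597 0.2138 0.1958] yaw_y 84.0 q [ 0.2569  0.5048 -0.9662  1.7731  0.4609  1.1096  0.603 ] w 0.04839427581633337 t 30.8667
  -> (0.4085, 0.3148, 0.19) shift [0.1609, 0.0847, 0.0057] turn [-0.0, 0.0, -0.377]
  -> (0.4085, 0.3148, 0.082) shift [0.1609, 0.0847, 0.1137] turn [-0.0, 0.0, -0.377]
```

View pics/chk.png

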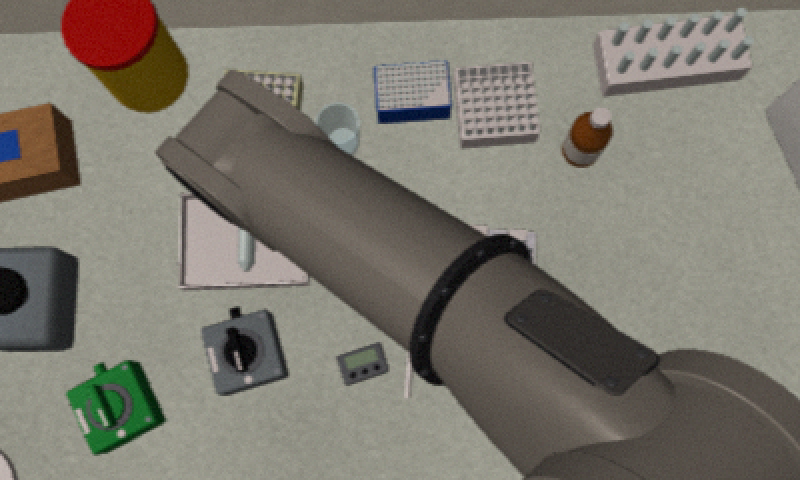

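No long tubes are left on the bench, the short tube lies in the tray at (245,250), and the bystanders are standing. The handle at (240,348) is still OFF, so I'll turn it back on.

>>> {"name": "arm_command", "arguments": {"moves": [[[0.161,0.085,0],[0,0,-0.377],100],[[0.161,0.085,0],[0,0,-0.377],100],[[0.161,0.085,0],[0,0,-0.377],100],[[0.161,0.085,0],[0,0,-0.377],100],[[0.161,0.085,0],[0,0,-0.377],100],[[0.161,0.085,0],[0,0,-0.377],100],[[0.161,0.085,0],[0,0,-0.377],100],[[0.161,0.085,0.04],[0,0,-0.377],100],[[0.161,0.085,0.08],[0,0,-0.377],100],[[0.161,0.085,0.112],[0,0,-0.377],100],[[0.161,0.085,0.112],[0,0,-0.377],100],[[0.161,0.085,0.112],[0,0,-0.377],100]], "squeeze": 40}}

```text
t: 31.87
tool_pos: [0.408, 0.3154, 0.0833]
tool_rot: [-0.136, 0.991, -0.0, -0.001]
contact_force: [-0.2, -0.1, 1.0]
grip_width: 0.0517
gripper_force: 0.0
```

>>> {"name": "arm_command", "arguments": {"moves": [[[0,0,0],[0,0,0],255],[[0,0,0],[0,0,0],255],[[0,0,0],[0,0,0],255],[[0,0,0],[0,0,0],255],[[0,0,0],[0,0,0],255],[[0,0,0],[0,0,0],255]]}}

```text
t: 32.37
tool_pos: [0.4091, 0.3162, 0.0856]
tool_rot: [-0.136, 0.991, -0.0, 0.001]
contact_force: [0.4, -5.1, 15.9]
grip_width: 0.0128
gripper_force: 40.9
```

>>> {"name": "arm_command", "arguments": {"moves": [[[0,0,0],[0,0,0.12],255],[[0,0,0],[0,0,0.24],255],[[0,0,0],[0,0,0.36],255],[[0,0,0],[0,0,0.48],255],[[0,0,0],[0,0,0.6],255],[[0,0,0],[0,0,0.72],255],[[0,0,0],[0,0,0.84],255],[[0,0,0],[0,0,0.96],255],[[0,0,0],[0,0,1.08],255],[[0,0,0],[0,0,1.2],255],[[0,0,0],[0,0,1.32],255],[[0,0,0],[0,0,1.44],255]]}}

```text
t: 33.37
tool_pos: [0.4095, 0.3169, 0.0856]
tool_rot: [0.553, 0.833, 0.002, 0.001]
contact_force: [3.8, 0.2, 4.9]
grip_width: 0.0127
gripper_force: 39.7
```

>>> {"name": "arm_command", "arguments": {"moves": [[[0,0,0],[0,0,0.12],255],[[0,0,0],[0,0,0.13],255],[[0,0,0],[0,0,0.13],255],[[0,0,0],[0,0,0.13],255]]}}

```text
t: 33.7
tool_pos: [0.4095, 0.317, 0.0856]
tool_rot: [0.603, 0.797, 0.002, 0.001]
contact_force: [5.1, -0.7, 7.2]
grip_width: 0.0131
gripper_force: 40.1
```

>>> {"name": "arm_command", "arguments": {"moves": [[[0,0,0],[0,0,0],100],[[0,0,0],[0,0,0],100],[[0,0,0],[0,0,0],100],[[0,0,-0.03],[0,0,0],100],[[0,0,-0.06],[0,0,0],100],[[0,0,-0.1],[0,0,0],100],[[0,0,-0.12],[0,0,0],100],[[0,0,-0.12],[0,0,0],100]]}}

```text
t: 34.37
tool_pos: [0.4092, 0.3177, 0.2083]
tool_rot: [0.603, 0.797, 0.003, 0.001]
contact_force: [0.0, -0.4, 0.0]
grip_width: 0.0524
gripper_force: 0.0
```

```bash
python3 -c "
from h import *
goal((.58,.28,.25,15.6))"
```

```text
now [0.4092 0.3177 0.2083] yaw_y 15.8 q [-0.1628  0.2626 -0.7179  1.9485  0.2069  0.9971 -0.7005] w 0.05238628342623413 t 34.3667
  -> (0.58, 0.28, 0.25) shift [-0.0827, 0.1544, -0.0409] turn [0.006, -0.002, 0.003]
```

>>> {"name": "arm_command", "arguments": {"moves": [[[-0.08,0.15,-0.04],[0,0,0],100],[[-0.08,0.15,-0.04],[0,0,0],100],[[-0.08,0.15,-0.04],[0,0,0],100],[[-0.08,0.15,-0.04],[0,0,0],100],[[-0.08,0.15,-0.04],[0,0,0],100],[[-0.08,0.15,-0.04],[0,0,0],100],[[-0.08,0.15,-0.04],[0,0,0],100]]}}

```text
t: 34.95
tool_pos: [0.5737, 0.2798, 0.2429]
tool_rot: [0.604, 0.797, -0.0, -0.001]
contact_force: [-0.8, 0.6, -0.8]
grip_width: 0.0519
gripper_force: 0.0
```

```bash
python3 -c "
from tubes import *
for c in ('top','scene'):
    r,P=cloud(c);cv2.imwrite('pics/end_%s.png'%c,cv2.resize((r['img'][70:310,120:520] if c=='top' else r['img'][80:320,130:530])[:,:,::-1],(800,480),interpolation=3))
    try: print(rect(comp(P,(.409,.314),.07,.085,.11)))
    except ValueError: print('hidden')
"
```

```text
(array([409.1, 314.7]), array([69. , 14.3]), -75.1)
(array([410.8, 316. ]), array([66.3, 15.1]), -73.7)
```

View pics/end_top.png

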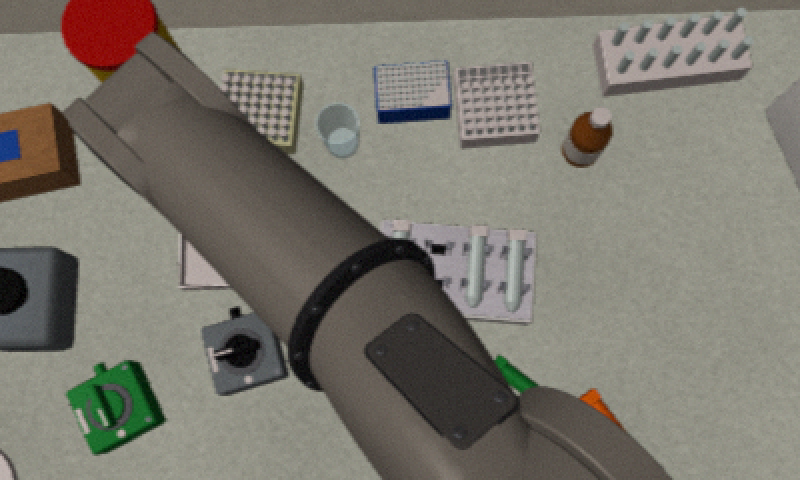

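View pics/end_scene.png

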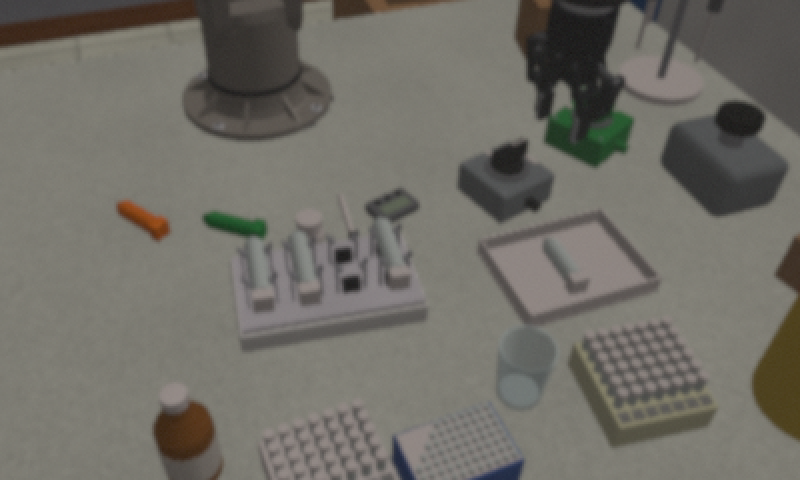

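The pictures show the handle ON (240,350), three long tubes seated at (260,270), (305,265) and (392,250), and the short tube flat in the tray at (565,262). The bottle, jar and beaker are standing. I'll hand the job in.

```bash
python3 -c "
from plant import *
print(job_done())"
```

```text
the job is handed in; nothing more can be done
None
```

The job is handed in: I turned the isolator off first, laid the one short tube flat in the tray, snapped all three long tubes home in mixer places 0, 1 and 3, turned the isolator back to on, and left the bottle, jar and beaker standing.

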